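Open the label printer for a roll change

ROBOT

A 6-joint arm with a two-finger parallel gripper is mounted at the origin on the work surface. World frame = base frame: x ahead of the robot, y to its left, z up, the work surface at z = 0. Lengths are in m, angles in degrees, forces in N, time in s.
With the tool pointing down it reaches from about 0.25 to 0.775 m from the base axis. Payload 4 kg.
Tool frame: the origin (TCP) lies at the very end of the fingers, on their centre line; the grasp point (between the pads) lies 19 mm behind it; z points along the fingers, y is the line along which they close (so a half turn about z gives the same grasp; the last joint's range is limited). The gripper opens to 94 mm and grips with 3 to 60 N. Pads are 16 mm wide; open, the fingers measure 119 mm over their backs; the gripper's body (75 mm by 177 mm) begins 78 mm behind the grasp point.
Start: joints at [-79.933, 4.996, 78.535, -0, 96.463, -5.907], TCP at [0.151, -0.529, 0.206] pointing down, gripper open.
Joint ranges: [-177.83, 177.83], [-43.37, 116.18], [15.69, 146.23], [-61.86, 241.86], [9.47, 152.12], [-147.06, 147.06]. Speed limits (degrees/s): [159.86, 159.86, 180, 180, 180, 180].

INTERFACE

Orientations are given as [roll, pitch, yaw] about the fixed x, y, z axes, in that order (R = Rz(yaw) Ry(pitch) Rx(roll)).
In Python, from rig import robot gives the robot as it stands.
- The arm moves only by the tool drive_tool, never from a script. Its argument "motion" is one flat list of numbers, 4 for each row, row after row: the shift along the tool's x, y, z in mm, then the turn about the tool's z in degrees. A call has 1 to 12 rows; each row shifts and turns the commanded pose from where the row before left it, along the tool's axes as they then stand; what a row does not reach is not made up. A row lasts 1/8 s, in which the tool goes at most 62.5 mm and 10.7 degrees, less where a joint would pass 70% of its speed; a pose out of reach is approached as far as the arm can. A call with a gripper value outside its range is refused whole. "fingers" is the gripper's target within -1 to 1 (fully open at 1, half-way at 0, shut at -1), set as the call begins (left out, the last holds). The fingers move at their own pace and stop on an object; the grip force is fixed at half the most. Time passes only in rows, so rows that do not move let the fingers close. It gives the time, the measured TCP pose, the force, the opening and the grip force at its end, in the units of the state.
- robot.read_state(): the state, without advancing time (a new reading comes with each control period).
- robot.camera(name): name is "scene" or "top"; returns the picture (480x640x3 uint8, red, green, blue); there is no depth.
- robot.calibration(name): a dict with "fx", "fy", "cx", "cy" (pixels), "extrinsics" (4x4, takes a point from camera to world coordinates). Camera axes: x right, y down, z forward; pixel columns grow to the right and rows downward; lengths in m; the calibration is good to about 2 mm. A picture is of the moment at which its call begins. calibration takes no time and is no camera call.
- robot.hand_in(): hands the job in; it is judged then, once.
Trained networks look in the newest picture that a camera, given by its name, has taken for a name from the list of things; names that differ only in an ending like _2 or _b are one class to them, and where a whole thing is asked for, a point or a joint stands for the part that bears it (a point fixed in the world has none). Each returns a list of dicts, best first, with "score" (0 to 1); they miss things now and then, are a little off and sometimes report something else, mostly with a low value. They report only what shows in the picture. A call takes as long as a camera call.
- robot.search_frame(thing, camera): "position" ([x, y, z] in m, in the coordinates of the camera as it stood for that picture, good to about 4 mm: the middle of the surface that is visible of it).
- robot.mark_of(thing, camera): "position" ([x, y, z] in m, in the coordinates of the camera as it stood for that picture, good to about 4 mm: a listed point, or the origin of a listed thing).
The state is a dict: "clock": time; "q": joint angles; "dq": joint speeds; "tau": joint torques, N m; "ee_pos": TCP position; "eef_rot": TCP orientation; "contact_force": force on the tool from outside, world axes, zero at the start; "ft_torque": the same for the moment, N m; "finger_gap": finger opening in m; "gripper_force": force on a finger pad.
Only numpy, scipy, OpenCV 4.12 (cv2) and the standard library are available. Lean on these libraries where they do the work, as an engineer would, in place of code of your own. Each camera call takes 0.05 s, during which the arm holds its last target. There are 200 camera calls.

TASK

Open the desktop label printer for a roll change: with the fingertips press its release tab down until the cover springs ajar, then push the cover gently all the way back until it rests open on its stop. Only press and push: do not pinch the cover or lean on the printer, do not fling the cover open, and leave the other things on the desk where they are.

Things in the scene. Friction and masses are not known exactly. Their poses are not given: they have to be found in the camera images.
- printer: Desktop label printer, white housing 235 mm deep (x) by 160 wide (y), grey cover with a window on top, label roll inside. Stands fast. Origin on the desk under it; x from its front (towards the robot) to its rear, z up. In front is a flat deck 88 mm above the desk, x -130 to -45 mm, with the release tab. Closed cover: x -50 to 85 mm, full width, top 145 mm above the desk.
- release_tab (a joint): How far the release tab is pressed down, m: 0 up, 0.006 at its stop. It springs back; 1.5 N starts it and about 5 N takes it to its stop. The latch lets go at about 0.0045 and the cover then springs up at once; the tab need not be held.
- tab_top (a point): Centre of the top face of the release tab: ribbed grey bar, 30 mm (printer x) by 44 mm (y), on the front deck, midway across, 10 mm proud of it; 98 mm above the desk when up. Moves straight down. The cover's lip begins 48 mm behind this point. The small flat round key beside it is not used.
- cover (a joint): Angle of the cover, rad: 0 closed and latched (0.01 play), 0.55 popped ajar by its spring, 1.85 fully open on its stop, leaning back past upright. Opening swings its front edge up and to the rear. Beyond 0.55 it must be pushed (1 to 2 N at the front edge); let go too early, it sinks back to 0.55; beyond about 1.4 it falls slowly on to the stop. The hinge is damped.
- cover_lip (a point): Underside of the finger lip at the middle of the cover's front edge; moves with the cover. Closed: 132 mm ahead of the hinge line, 24 mm below it, 91 mm above the desk. The lip, 110 mm long (printer y), 6 deep, 5 thick, is at the foot of the cover's front wall (54 mm tall, 160 wide). Ajar, it is about 164 mm above the desk with free room before and under it.
- cover_hinge (a point): Middle of the cover's hinge line (along printer y), 85 mm behind the printer's origin, 115 mm above the desk. Does not move. The open cover reaches about 255 mm above the desk.
- charge_hub: Battery charging hub: black station 130 mm (x) by 200 mm (y), with two grey flight batteries standing in its bays to 122 mm above the desk. Stands fast. Origin on the desk under its middle. Not used.
- spare_roll: Spare roll of labels standing on end, 80 mm across, 50 mm high; loose. Origin at the centre of its underside. Leave alone.
- battery: Grey flight battery lying on the desk, 70 (x) by 92 (y) by 40 mm high; loose. Origin at the centre of its underside. Leave alone.
- battery_case: Small black case, 85 x 55 x 60 mm high; loose. Origin at the centre of its underside. Leave alone.
- hex_driver: Screwdriver with a black handle, 170 mm long, lying on the desk; loose. Origin near its middle, on the desk. Leave alone.
- quadcopter: Grey quadcopter about 230 mm across over its motors, 80 mm high; loose. Origin on the desk under its middle. Leave alone.
- controller: Black two-stick radio controller, 110 x 160 mm, 58 mm high over the sticks; loose. Origin on the desk under its middle. Leave alone.
- phone: Phone lying flat, 150 x 72 x 9 mm; loose. Origin at the centre of its underside. Leave alone.
- screw_jar: Screw-top jar, 56 mm across, 65 mm high; loose. Origin at the centre of its underside. Leave alone.

How it is judged (in metres and radians):
On the way, in this order (a step that is already met when the one before it is completed fails the run):
1. the release tab is pressed down (value of joint release_tab above 0.003 m), for 0.02 s.
2. the cover has sprung ajar (value of joint cover above 0.4 rad), for 0.1 s.
3. the cover is fully open (value of joint cover above 1.75 rad), for 0.2 s.
At the end, for the whole second after the job is handed in: The cover rests open against its stop (joint above 1.75 of 1.85 rad, moving slower than 0.1 rad/s), the release tab has sprung back up (pressed less than 1 mm), every loose thing is within 20 mm of where it stood (value of joint cover above 1.75 rad and velocity of joint cover between -0.1 and 0.1 rad/s and value of joint release_tab below 0.001 m and distance of each of spare_roll, battery, battery_case, hex_driver, quadcopter, controller, phone, screw_jar from where it was at the start of the episode below 0.02 m); the robot touches nothing.
It fails at once if the robot bears on the printer or squeezes its cover with more than 35 N (contact force between any of the fingers, the arm and printer above 35 N).
It fails at once if the cover is flung against its stop (faster than 3.5 rad/s beyond 1.6 rad) (value of joint cover above 1.6 rad and velocity of joint cover above 3.5 rad/s).
It fails at once if a loose thing on the desk is lifted or shifted by more than 20 mm (distance of any of spare_roll, battery, battery_case, hex_driver, quadcopter, controller, phone, screw_jar from where it was at the start of the episode above 0.02 m).
It also fails if it takes over 51 s, if anything falls off the work surface, if the arm or the gripper's body presses on something with over 40 N, if the wrist force passes 120 N, or if a joint passes its speed limit or range.

## Working session

There is one attempt and no reset: what is moved stays moved. The work goes in short steps, Python scripts to look and compute and a tool call to move; the robot and the scene stay as the last step left them, time stands still between calls to the robot, and variables do not carry over. Pictures are saved under pics/ and viewed, at most 10 in all, crops included, and the job is handed in when it is done.

Besides the shell and the picture viewer there is one more tool, called as a command line: name --argument value ..., lists and objects as JSON in quotes. drive_tool: Moves the arm, as the interface text tells. Its arguments: {"type":"object","properties":{"motion":{"type":"array"},"fingers":{"type":"number"}},"required":["motion"]}

```bash
mkdir -p pics
cat > h.py <<'E'
from rig import robot
import numpy as np, cv2
def W(cam,p):
    T=np.array(robot.calibration(cam)["extrinsics"]); return (T@np.append(p,1))[:3]
def proj(cam,p):
    c=robot.calibration(cam); T=np.linalg.inv(np.array(c["extrinsics"])); q=(T@np.append(p,1))[:3]
    return np.array([c["fx"]*q[0]/q[2]+c["cx"],c["fy"]*q[1]/q[2]+c["cy"]])
def ray(cam,u,v):
    c=robot.calibration(cam);T=np.array(c["extrinsics"]);d=T[:3,:3]@np.array([(u-c["cx"])/c["fx"],(v-c["cy"])/c["fy"],1]);return T[:3,3],d
def tri(u1,v1,u2,v2,a="scene",b="top"):
    A=[];B=[]
    for cam,u,v in((a,u1,v1),(b,u2,v2)):
        o,d=ray(cam,u,v);d/=np.linalg.norm(d);P=np.eye(3)-np.outer(d,d);A.append(P);B.append(P@o)
    return np.linalg.solve(sum(A),sum(B))
def snap(cam,n):
    im=robot.camera(cam);cv2.imwrite(f"pics/{n}.png",im[:,:,::-1]);return im
E
python3 - <<'E'
from h import *
np.set_printoptions(precision=3,suppress=True)
for c in("scene","top"):
    snap(c,c+"0")
    for t in("printer","tab_top","cover_lip","cover_hinge"):
        for r in robot.mark_of(t,c)[:2]: print(c,t,round(r["score"],2),W(c,r["position"]))
print(robot.read_state())
E
```

```text
scene printer 0.8 [ 0.524 -0.194 -0.001]
scene printer 0.3 [ 0.482 -0.557  0.   ]
scene tab_top 0.56 [ 0.432 -0.189  0.099]
scene cover_hinge 0.74 [ 0.613 -0.192  0.11 ]
scene cover_hinge 0.23 [ 0.715  0.193 -0.004]
top printer 0.94 [ 0.525 -0.189 -0.002]
top tab_top 0.69 [ 0.43  -0.185  0.1  ]
top cover_lip 0.61 [ 0.474 -0.186  0.091]
top cover_hinge 0.89 [ 0.615 -0.196  0.118]
top cover_hinge 0.22 [ 0.476 -0.556  0.   ]
{'clock': 0.5, 'q': array([-79.934,   4.998,  78.539,  -0.   ,  96.464,  -5.907]), 'dq': array([-0.042, -0.063, -0.084,  0.06 , -0.063,  0.01 ]), 'tau': array([ -0.001, -33.962, -30.227,   0.072,   0.024,  -0.   ]), 'ee_pos': array([ 0.151, -0.529,  0.205]), 'eef_rot': array([-179.998,    0.   ,   15.973]), 'contact_force': array([ 0.419, -0.125, -0.107]), 'ft_torque': array([-0.002, -0.011,  0.039]), 'gripper_force': 0.0, 'finger_gap': 0.09377344858518975}
```

View pics/scene0.png

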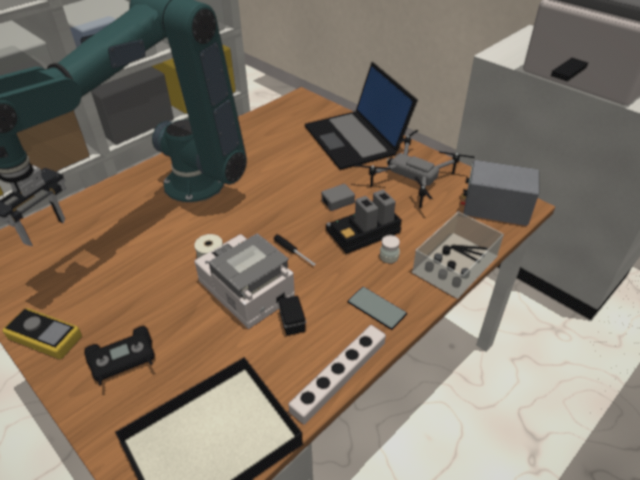

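View pics/top0.png

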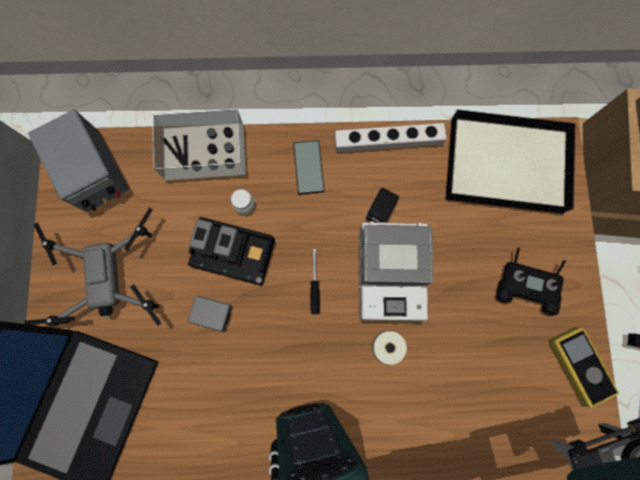

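The scene view shows the printer at about (245,275) with the arm clear on the left. In the top view the printer is at (396,270) and nearly square to the axes. Its tab is at about (395,306), with the spare roll in front at (390,348). I'll shut the fingers, turn to yaw 0 and move above the tab.

drive_tool --motion '[0,0,0,8,0,0,0,8,28,-34,0,0,28,-34,0,0,28,-34,0,0,28,-34,0,0,28,-34,0,0,28,-34,0,0,28,-34,0,0,28,-34,0,0,27,-35,0,0,26,-35,0,0]' --fingers -1

```text
clock: 2.0
ee_pos: [0.4293, -0.1857, 0.2057]
eef_rot: [180.0, -0.0, -0.0]
contact_force: [-1.0, -0.6, 0.1]
finger_gap: 0.0005
gripper_force: 0.0
```

Run:
```python
from h import *
np.set_printoptions(precision=3,suppress=True)
s=robot.read_state();print(s["clock"],s["ee_pos"],s["eef_rot"],s["finger_gap"])
a=snap("scene","s1");b=snap("top","t1")
for c in("scene","top"):
    for t in("printer","tab_top","cover_hinge"):
        for r in robot.mark_of(t,c)[:1]: print(c,t,round(r["score"],2),W(c,r["position"]))
A=cv2.resize(a[220:340,180:310],None,fx=3,fy=4*.75); B=cv2.resize(cv2.imread("pics/top0.png")[210:340,340:450],(400,360))[:,:,::-1]
cv2.imwrite("pics/c1.png",np.hstack([A,B])[:,:,::-1])
```

```text
2.0 [ 0.429 -0.186  0.206] [179.969  -0.036  -0.025] 0.0004698477568136466
scene printer 0.95 [ 0.528 -0.189 -0.004]
scene tab_top 0.56 [ 0.434 -0.189  0.102]
scene cover_hinge 0.83 [ 0.614 -0.2    0.112]
top printer 0.73 [ 0.525 -0.192 -0.004]
top cover_hinge 0.65 [ 0.61  -0.194  0.118]
```

View pics/c1.png

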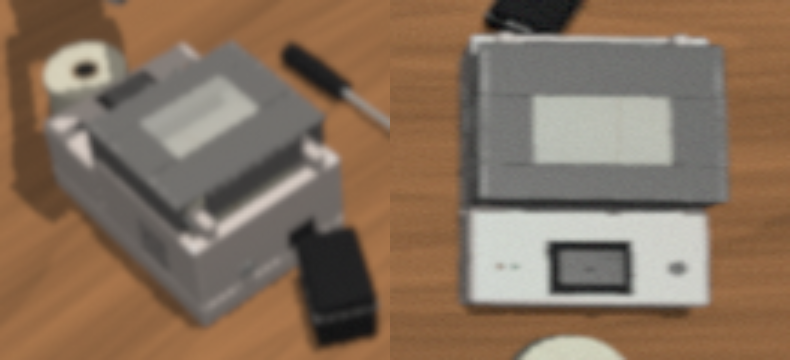

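The crop shows the printer square to the axes. Its tab is at crop (590,267), which is top pixel (395,306), and the fingers are hovering over it. Next I check that pixel ray at the tab's height.

Run:
```python
from h import *
def at(u,v,z):
    o,d=ray("top",u,v); return o+d*(z-o[2])/d[2]
f=lambda a,b:(340+(a-390)*110/400,210+b*130/360)
print(at(*f(590,267),.098), at(*f(468,303),.088),at(*f(708,303),.088))
print(tri(180+125/3,220+90/3,*f(590,267)))
```

```text
[ 0.42653738 -0.18461749  0.098     ] [ 0.39842721 -0.10427431  0.088     ] [ 0.39393958 -0.26223164  0.088     ]
[ 0.42483137 -0.18819282  0.09269772]
```

drive_tool --motion '[-2,1,30,2,0,0,40,0,0,0,25,0,0,0,8,0,0,0,3,0,0,0,2,0,0,0,0,0]'

```text
clock: 3.28
ee_pos: [0.4271, -0.1883, 0.0984]
eef_rot: [179.9, -0.1, -2.0]
contact_force: [0.5, -0.0, -0.2]
finger_gap: 0.0004
gripper_force: 0.0
```

drive_tool --motion '[0,0,1,0,0,0,1,0,0,0,1,0,0,0,0,0]'

```text
clock: 3.78
ee_pos: [0.427, -0.1883, 0.0949]
eef_rot: [179.9, -0.1, -2.0]
contact_force: [-0.0, -1.5, 3.0]
finger_gap: 0.0
gripper_force: 1.6
```

drive_tool --motion '[0,0,1,0,0,0,1,0,0,0,0.7,0,0,0,0,0]'

```text
clock: 4.28
ee_pos: [0.427, -0.1882, 0.0922]
eef_rot: [180.0, -0.1, -2.0]
contact_force: [0.7, -1.3, 4.9]
finger_gap: 0.0
gripper_force: 2.3
```

Run:
```python
from h import *
a=snap("scene","s2");b=snap("top","t2")
A=cv2.resize(a[200:340,170:310],(400,400)); B=cv2.resize(b[200:340,330:460],(380,400))
cv2.imwrite("pics/c2.png",np.hstack([A,B])[:,:,::-1])
for c in("scene","top"):
    for r in robot.mark_of("cover_lip",c)[:2]: print(c,round(r["score"],2),W(c,r["position"]))
```

```text
top 0.77 [ 0.47655018 -0.18658124  0.1411565 ]
```

View pics/c2.png

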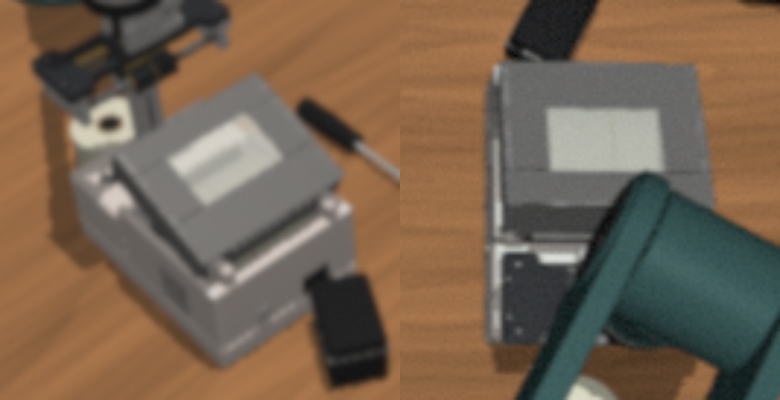

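The cover has popped and is rising, with the lip at about 0.14 m and still moving in the picture. I'll lift straight up off the tab to z≈0.142 and let the cover settle.

drive_tool --motion '[0,0,-10,0,0,0,-20,0,0,0,-20,0,0,0,0,0,0,0,0,0,0,0,0,0,0,0,0,0]'

```text
clock: 5.35
ee_pos: [0.426, -0.1876, 0.1409]
eef_rot: [-180.0, 0.1, -2.0]
contact_force: [-0.5, 0.0, 0.6]
finger_gap: 0.0005
gripper_force: 0.0
```

Run:
```python
from h import *
a=snap("scene","s3");b=snap("top","t3")
A=cv2.resize(a[200:340,170:310],(400,400)); B=cv2.resize(b[200:340,330:460],(380,400))
cv2.imwrite("pics/c3.png",np.hstack([A,B])[:,:,::-1])
for c in("scene","top"):
    for t in("cover_lip","cover_hinge","printer"):
        for r in robot.mark_of(t,c)[:1]: print(c,t,round(r["score"],2),W(c,r["position"]))
```

```text
scene cover_hinge 0.95 [ 0.6147929  -0.1947061   0.11282814]
scene printer 0.88 [ 0.52452281 -0.19364771 -0.0058818 ]
top cover_lip 0.68 [ 0.48360195 -0.18830515  0.16444149]
top cover_hinge 0.74 [ 0.61228833 -0.19523182  0.11815601]
top printer 0.97 [ 0.52654305 -0.18860376 -0.00224895]
```

View pics/c3.png

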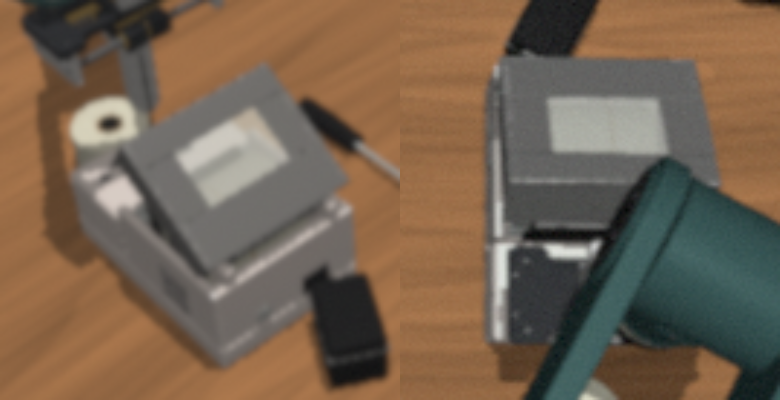

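The cover is ajar: the lip reads (0.484,-0.188,0.164), and the front edge is clear at crop (560,230). The fingers are shut in front of it with the tips 22 mm below the lip. I'll advance to contact, then follow the lip's arc slowly.

drive_tool --motion '[15,0,0,0,15,0,0,0,10,0,0,0,6,0,0,0,3,0,0,0,3,0,2,0,3,0,-3,0,0,0,0,0]'

```text
clock: 6.75
ee_pos: [0.4749, -0.1895, 0.142]
eef_rot: [-179.9, 0.9, -2.1]
contact_force: [-16.0, 1.0, 5.8]
finger_gap: 0.0003
gripper_force: 8.3
```

It made contact but with 16 N: the finger moved only horizontally, so friction opposed the rising lip. I'll back off, drop lower, and rise faster than the lip while advancing, so that friction helps.

drive_tool --motion '[-10,0,0,0,0,0,16,0,4,0,-3,0,2,0,-6,0,2,0,-6,0,2,0,-6,0,2,0,-6,0,2,0,-6,0,2,0,-5,0]'

```text
clock: 7.88
ee_pos: [0.4877, -0.1902, 0.1654]
eef_rot: [180.0, -0.0, -2.0]
contact_force: [0.3, 0.5, -0.3]
finger_gap: 0.0004
gripper_force: 0.4
```

Run:
```python
from h import *
s=robot.read_state();print(s["ee_pos"],s["contact_force"])
a=snap("scene","s4")
cv2.imwrite("pics/c4.png",cv2.resize(a[180:330,170:320],(600,600))[:,:,::-1])
snap("top","t4")
for c in("scene","top"):
    for t in("cover_lip","cover"):
        for r in (robot.mark_of if t!="cover" else robot.search_frame)(t,c)[:1]: print(c,t,round(r["score"],2),W(c,r["position"]))
print(robot.read_state()["contact_force"])
```

```text
[ 0.48773138 -0.19015541  0.16538417] [ 0.28286218  0.54681628 -0.25332852]
scene cover_lip 0.73 [ 0.49997343 -0.19387665  0.19327315]
scene cover 0.63 [ 0.58498894 -0.20810683  0.17863159]
top cover_lip 0.16 [ 0.32968733 -0.17694957  0.00234417]
top cover 0.69 [0.42103477 0.26869595 0.03588474]
[-1.62043159  0.61130691 -0.77441421]
```

View pics/c4.png

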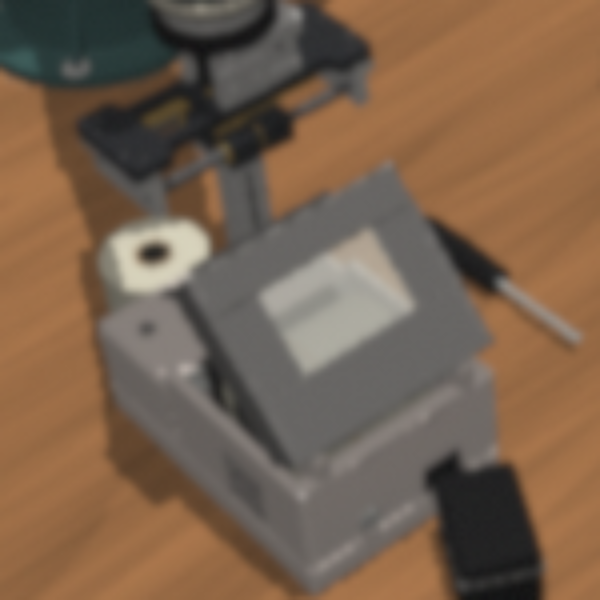

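It works: the cover is being carried up, with the lip at z≈0.193 (about 45° open) and the finger in contact at about 1.6 N. I'll keep following the arc.

drive_tool --motion '[3,0,-4,0,3,0,-4,0,3,0,-4,0,3,0,-4,0,4,0,-4,0,4,0,-4,0,4,0,-4,0,4,0,-3,0,5,0,-3,0,5,0,-3,0,5,0,-2,0,5,0,-2,0]'

```text
clock: 9.68
ee_pos: [0.536, -0.1916, 0.2058]
eef_rot: [-180.0, -0.0, -2.0]
contact_force: [-1.3, 0.2, 0.6]
finger_gap: 0.0002
gripper_force: 0.6
```

drive_tool --motion '[5,0,-2,0,5,0,-2,0,5,0,-2,0,5,0,-1,0,5,0,-1,0,5,0,0,0,5,0,0,0,5,0,0,0,5,0,0,0,0,0,0,0,0,0,0,0,0,0,0,0]'

```text
clock: 11.18
ee_pos: [0.5803, -0.1933, 0.2139]
eef_rot: [180.0, -0.0, -2.0]
contact_force: [-0.4, 0.1, -0.3]
finger_gap: 0.0005
gripper_force: 0.0
```

Run:
```python
from h import *
a=snap("scene","s5")
cv2.imwrite("pics/c5.png",cv2.resize(a[180:330,170:320],(600,600))[:,:,::-1])
for r in robot.mark_of("cover_lip","scene")[:1]: print(round(r["score"],2),W("scene",r["position"]))
```

```text
0.65 [ 0.6086723  -0.1985863   0.25138781]
```

View pics/c5.png

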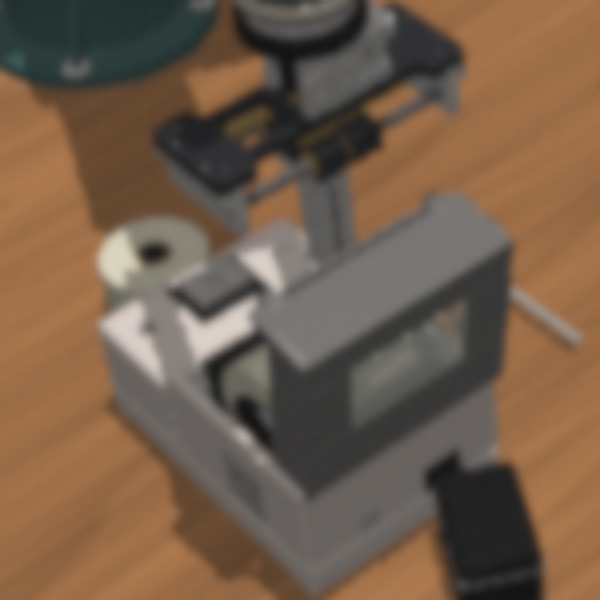

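The cover now stands past upright, with the lip at about (0.609, 0.251), and is moving away from the finger towards its stop. I'll retreat and let it settle.

drive_tool --motion '[-10,0,0,0,-20,0,0,0,-30,0,0,0,-30,0,-10,0,-30,0,-20,0,-20,0,-20,0,0,0,0,0,0,0,0,0,0,0,0,0,0,0,0,0,0,0,0,0,0,0,0,0]'

```text
clock: 12.78
ee_pos: [0.4406, -0.1884, 0.2635]
eef_rot: [-180.0, 0.0, -2.0]
contact_force: [0.0, -0.2, 1.0]
finger_gap: 0.0002
gripper_force: 0.0
```

Run:
```python
from h import *
a=snap("scene","s6");p=cv2.imread("pics/s5.png")
cv2.imwrite("pics/c6.png",np.hstack([cv2.resize(a[180:330,170:320],(400,400))[:,:,::-1],cv2.resize(p[180:330,170:320],(400,400))]))
for r in robot.mark_of("cover_lip","scene")[:1]: print(round(r["score"],2),W("scene",r["position"]))
```

```text
0.83 [ 0.62782531 -0.1993774   0.25186384]
```

View pics/c6.png

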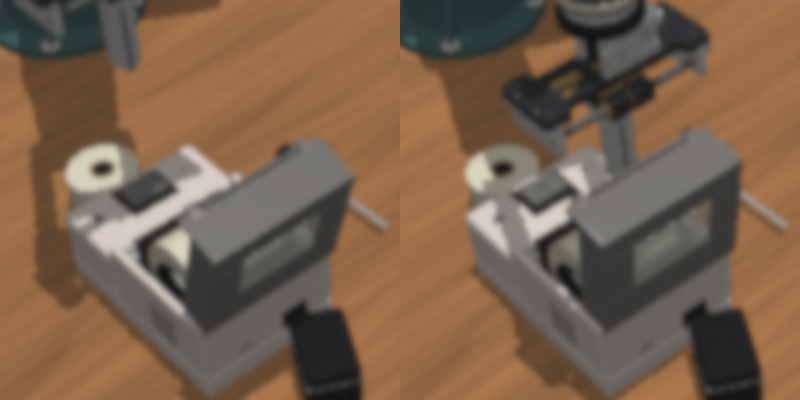

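The cover leans back on its stop: the lip is at x=0.628, and 0.627 is expected at 1.85 rad. The tab is clear and the arm is away from the printer. I'll wait a moment, check that it has stopped, and hand in.

drive_tool --motion '[0,0,0,0,0,0,0,0,0,0,0,0,0,0,0,0,0,0,0,0,0,0,0,0,0,0,0,0,0,0,0,0,0,0,0,0,0,0,0,0,0,0,0,0,0,0,0,0]'

```text
clock: 14.38
ee_pos: [0.4405, -0.1884, 0.2638]
eef_rot: [180.0, -0.0, -2.0]
contact_force: [-0.7, 0.1, 0.1]
finger_gap: 0.0006
gripper_force: 0.0
```

Run:
```python
from h import *
a=snap("scene","s7").astype(int);p=cv2.imread("pics/s6.png")[:,:,::-1].astype(int)
d=np.abs(a-p)[225:330,200:310].mean();print("diff",d,np.abs(a-p)[400:,:200].mean())
for r in robot.mark_of("cover_lip","scene")[:1]: print(W("scene",r["position"]))
print(robot.hand_in())
```

```text
diff 0.5070418470418471 0.4347916666666667
[ 0.62699905 -0.1953115   0.25243463]
the job is handed in; nothing more can be done
None
```

I pressed the release tab until the cover popped, pushed the cover back until it rested still on its stop, moved the arm clear and handed the job in at about 14.5 s; the highest contact force I read was about 17 N, and no verdict was shown.

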